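Bed a jade slab in its sloping rest and lap its face

TASK

Take the orange-handled lap from the blue tray and, with its steel sole on the middle of the green jade slab, press the slab fully home in its sloping rest. Then set the lap at the slab's red-marked end, its sole flat on the face and its length along the slab, and slide it slowly to the other end with a light, steady pressure of about 10 newtons the whole way, and finally put the lap back flat in the tray and let go. Never lean on the slab with more than about 30 newtons, keep the gripper itself off the slab and the rest, and leave the jar, the pebble and the bowl where they are.

Things in the scene. Friction and masses are not known exactly. Their poses are not given: they have to be found in the camera images.
- rest: Fixed timber rest, base 170 x 220 x 18 mm, carrying a deck that slopes up at 30 degrees away from the robot, and the jade slab on it; the highest wood is about 130 mm over the table. Origin: centre of its underside on the table; x points to the high side, y along the slab towards the red-marked end, z up.
- bed: Sloping plywood deck (125 x 234 mm) with a frame 20 mm high round the slab. Origin: centre of the deck's upper face, under the slab's middle. x points up the slope, y along the slab to its end with the red end piece, z square out of the slope (30 degrees from vertical, leaning to the robot). The green slab is 56 (x) by 180 (y) by 30 mm thick, centred over the origin.
- home_face (a point): Middle of the upper edge of the slab's red-marked end when home: y = 90 mm, z = 42 mm in the bed's frame; the slab stands up to 8 mm prouder at the start. Uneven packing tips the slab about this end: from there its face rises or falls towards the other end by up to 0.08 rad (14 mm over its length), not measured. A stiff spring backs the slab: 1 mm per 5 N, 5 mm at most.
- seat (a joint): How far the slab's carrier is pressed down into the rest, m: about 0 at the start (slab standing proud), 0.008 fully home. It is stiff: about 12 N square to the face moves it, and it stays where it is left.
- lap: Hand lap, 0.32 kg: a steel sole 70 mm (x) by 50 mm (y), 14 mm thick with its rubber backing, and on top an orange upright grip 60 mm (x) by 24 mm (y), from 14 to 58 mm above the sole's underside. Origin: centre of the sole's underside; x along its length, z up through the grip. Starts flat in the tray.
- tray: Fixed blue open tray, outside 150 (x) by 120 (y) by 16 mm high, walls and floor 5 mm. Origin: centre of its underside; z up.
- tray_in (a point): Centre of the tray's inner floor, 5 mm above the table.
- jar: Bystander: closed jar, 64 mm across, 75 mm high; origin at the centre of its underside.
- pebble: Bystander: grey-brown river pebble, 92 mm across, 50 mm high; origin at the centre of its underside.
- bowl: Bystander: white bowl, 110 mm across, 50 mm high; origin at the centre of its underside.
There are look-alikes about, which are no part of the job. What is shaped like the lap but pink or yellow is not meant.

How it is judged:
By the outcome, as a careful person would: the job done as asked, in the order asked, and still so for the second after the job is handed in, with the robot touching nothing.
It also fails if it takes over 72 s, if anything falls off the work surface, if the arm or the gripper's body presses on something with over 40 N, if the wrist force passes 120 N, or if a joint passes its speed limit or range.

ROBOT

A 6-joint arm with a two-finger parallel gripper is mounted at the origin on the work surface. World frame = base frame: x ahead of the robot, y to its left, z up, the work surface at z = 0. Lengths are in m, angles in degrees, forces in N, time in s.
With the tool pointing down it reaches from about 0.425 to 1.125 m from the base axis. Payload 14.9 kg.
Tool frame: the origin (TCP) lies at the very end of the fingers, on their centre line; the grasp point (between the pads) lies 19 mm behind it; z points along the fingers, y is the line along which they close (so a half turn about z gives the same grasp; the last joint's range is limited). The gripper opens to 91 mm and grips with 3 to 60 N. Pads are 32 mm wide; open, the fingers measure 118 mm over their backs; the gripper's body (76 mm by 178 mm) begins 60 mm behind the grasp point.
Start: joints at [70.915, 21.709, 99.362, -0, 58.929, -1.908], TCP at [0.207, 0.669, 0.214] pointing down, gripper open.
Joint ranges: [-158.91, 158.91], [-42.39, 125.64], [0.06, 152.35], [-60.88, 240.88], [17.5, 164.5], [-176.32, 176.32]. Speed limits (degrees/s): [108.29, 108.29, 136.94, 180, 180, 180].

INTERFACE

Orientations are given as a 3x3 rotation matrix whose columns are the frame's x, y, z axes.
In Python, from bench import monitor, imaging, workorder gives the robot as it stands.
- The arm moves only by the tool step_arm, never from a script. Its argument "moves" is a list of rows, each a list of 3 entries, a list of its own where there are three numbers: the opening, from 0 (shut) to 1 (fully open), then the shift along the tool's x, y, z in mm, then the turn, a rotation vector about the tool's x, y, z in degrees. A call has 1 to 10 rows; each row shifts and turns the commanded pose from where the row before left it, along the tool's axes as they then stand; what a row does not reach is not made up. A row lasts 1/8 s, in which the tool goes at most 62.5 mm and 10.7 degrees, less where a joint would pass 70% of its speed; a pose out of reach is approached as far as the arm can. A call with a gripper value outside its range is refused whole. The fingers move at their own pace and stop on an object; "newtons" is the grip in N (left out, the last holds). Time passes only in rows, so rows that do not move let the fingers close. It gives the time, the measured TCP pose, the force, the opening and the grip force at its end, in the units of the state.
- monitor.sense(): the state, without advancing time (a new reading comes with each control period).
- imaging.camera(name): name is "side" or "top" or "wrist"; returns a dict with "image" (420x560x3 uint8, red, green, blue), "intrinsics" (3x3 intrinsics, pixels), "xyz" and "rotation" of the camera in the world. Camera axes: x right, y up, looking along -z (the intrinsics and any distortion apply to the point x, -y, -z); pixel columns grow to the right and rows downward; lengths in m; the calibration is good to about 2 mm. A picture is of the moment at which its call begins. There is no depth.
- workorder.job_done(): hands the job in; it is judged then, once.
The state is a dict: "clock": time; "joints": joint angles; "qvel": joint speeds; "tau": joint torques, N m; "tcp_pos": TCP position; "eef_rot": TCP orientation; "ft_force": force on the tool from outside, world axes, zero at the start; "wrist_torque": the same for the moment, N m; "grip_width": finger opening in m; "grip_force": force on a finger pad.
Only numpy, scipy, OpenCV 4.12 (cv2) and the standard library are available. Lean on these libraries where they do the work, as an engineer would, in place of code of your own. Each camera call takes 0.05 s, during which the arm holds its last target. There are 200 camera calls.

## Working session

There is one attempt and no reset: what is moved stays moved. The work goes in short steps, Python scripts to look and compute and a tool call to move; the robot and the scene stay as the last step left them, time stands still between calls to the robot, and variables do not carry over. Pictures are saved under pics/ and viewed, at most 10 in all, crops included, and the job is handed in when it is done.

Besides the shell and the picture viewer there is one more tool, called by a JSON object that holds its "fn" and its "kwargs", one argument or row to a line. step_arm: Moves the arm, as the interface text tells. Its arguments: {"type":"object","properties":{"moves":{"type":"array"},"newtons":{"type":"number"}},"required":["moves"]}

```bash
ls; mkdir -p pics
python3 - <<'E'
from bench import monitor, imaging
import cv2,json,numpy as np
print(monitor.sense())
for n in ["side","top"]:
    c=imaging.camera(n); np.savez(f"pics/{n}1.npz",**c)
    cv2.imwrite(f"pics/{n}1.png",c["image"][:,:,::-1]); print(n,c["intrinsics"],c["xyz"],c["rotation"],[k for k in c])
E
```

```text
pics
{'clock': 0.0, 'joints': array([ 7.09157652e+01,  2.17381160e+01,  9.93966491e+01, -3.65514748e-04,
        5.89276898e+01, -1.90827944e+00]), 'qvel': array([ 0.02584901, -0.11918731, -0.01595305, -0.02057726, -0.03069704,
        0.1441508 ]), 'tau': array([ 1.28806523e-04, -7.63758731e+01, -4.34350026e+01,  6.50604093e-02,
        4.25735442e-02, -1.03716495e-04]), 'tcp_pos': array([0.20659364, 0.66839669, 0.21328413]), 'eef_rot': array([[-9.55403342e-01,  2.95303794e-01, -3.51234287e-04],
       [ 2.95304001e-01,  9.55402785e-01, -1.03191934e-03],
       [ 3.08405183e-05, -1.08962008e-03, -9.99999406e-01]]), 'ft_force': array([ 0.10234843, -0.38606208,  1.47645674]), 'wrist_torque': array([ 0.02543505, -0.02212491,  0.03521549]), 'grip_force': 0.0, 'grip_width': 0.09132147349950717}
side [[464.62891334   0.         273.60444314]
 [  0.         464.62891334 204.11217524]
 [  0.           0.           1.        ]] [ 0.14750373 -0.57644362  0.71748224] [[ 0.83847159  0.35997    -0.40912955]
 [-0.54475726  0.53394941 -0.64663557]
 [-0.01431493  0.76506185  0.64379768]] ['image', 'intrinsics', 'xyz', 'rotation']
top [[516.78081458   0.         282.01740133]
 [  0.         516.78081458 215.71731825]
 [  0.           0.           1.        ]] [0.30502507 0.06058404 1.10260399] [[ 0.01251029  0.97306034 -0.23021091]
 [-0.99990934  0.01102749 -0.00772658]
 [-0.00497978  0.2302867   0.97311009]] ['image', 'intrinsics', 'xyz', 'rotation']
```

View pics/side1.png

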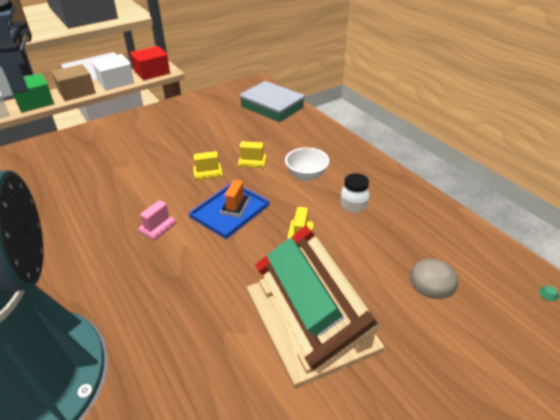

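View pics/top1.png

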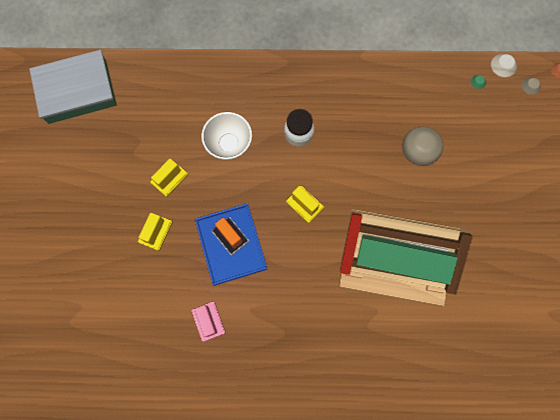

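The side view shows the orange lap in the blue tray at (233,197) and the slab's red end at (285,250). In the top view the lap is at (229,236), the tray at (231,245), and the rest at (405,258) with its red end at (351,244). A yellow decoy sits near the red end at (305,203).

Run:
```python
import cv2,numpy as np
t=cv2.imread("pics/top1.png")
def crop(x0,y0,w,h,s):
    c=cv2.resize(t[y0:y0+h,x0:x0+w],None,fx=s,fy=s,interpolation=cv2.INTER_CUBIC)
    for x in range((x0+9)//10*10,x0+w,10): cv2.putText(c,str(x) if x%20==0 else "",(int((x-x0+.5)*s)-10,9),0,.33,(255,255,255),1); cv2.line(c,(int((x-x0+.5)*s),10),(int((x-x0+.5)*s),14),(255,255,255),1)
    for y in range((y0+9)//10*10,y0+h,10): cv2.putText(c,str(y),(0,int((y-y0+.5)*s)+4),0,.33,(255,255,255),1)
    return c
a=crop(190,200,80,90,4.4);b=crop(332,205,144,104,5.5)
cv2.imwrite("pics/a.png",crop(190,198,82,90,6.6));cv2.imwrite("pics/b.png",b)
```

```text
(no output)
```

View pics/a.png

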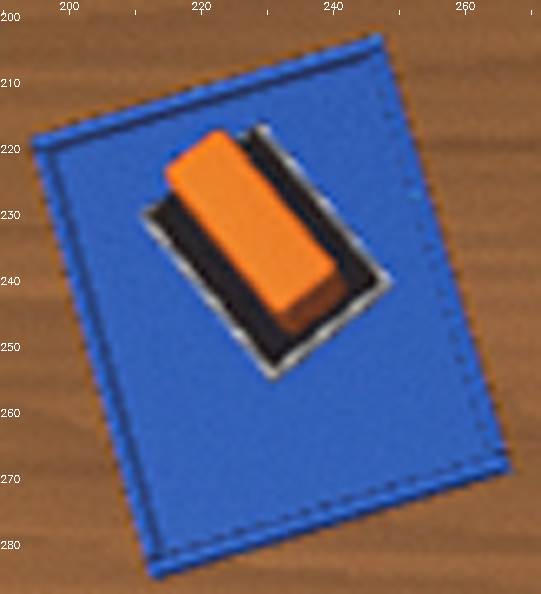

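View pics/b.png

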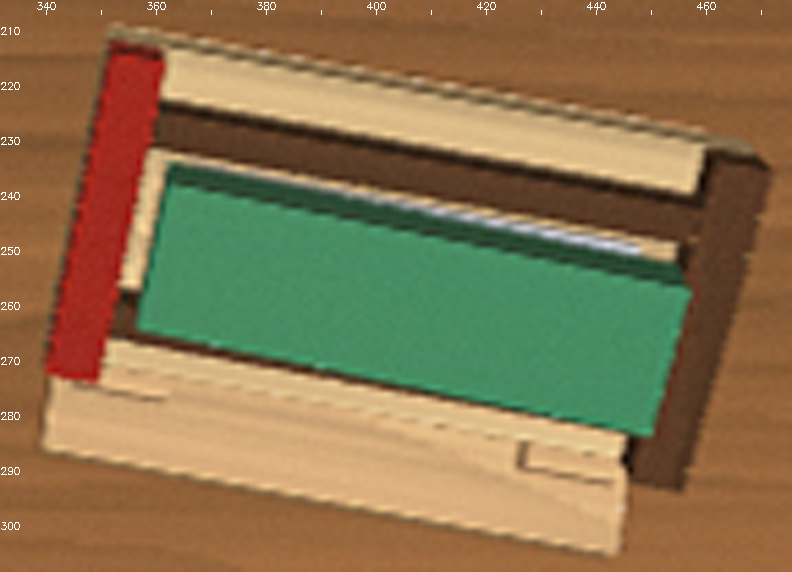

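The lap's grip top corners are at (214.8,223.6), (222.1,217.2), (240.4,237.7) and (231.9,244.5) in the top view. The red piece's outer corners are at (351.5,211.8) and (340,272.7), the dark piece's at (471.5,235) and (455.7,293.6), and the base's front corners at (339.1,286) and (443.9,305).

Run:
```python
import cv2,numpy as np
t=cv2.imread("pics/side1.png")
x0,y0,w,h,s=240,220,150,170,3.5
c=cv2.resize(t[y0:y0+h,x0:x0+w],None,fx=s*1.4,fy=s,interpolation=cv2.INTER_CUBIC)
for x in range(x0,x0+w,10): cv2.putText(c,str(x) if x%20==0 else "",(int((x-x0+.5)*s*1.4)-10,9),0,.33,(255,255,255),1)
for y in range(y0,y0+h,10): cv2.putText(c,str(y),(0,int((y-y0+.5)*s)+4),0,.33,(255,255,255),1)
cv2.imwrite("pics/c.png",c)
```

```text
(no output)
```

View pics/c.png

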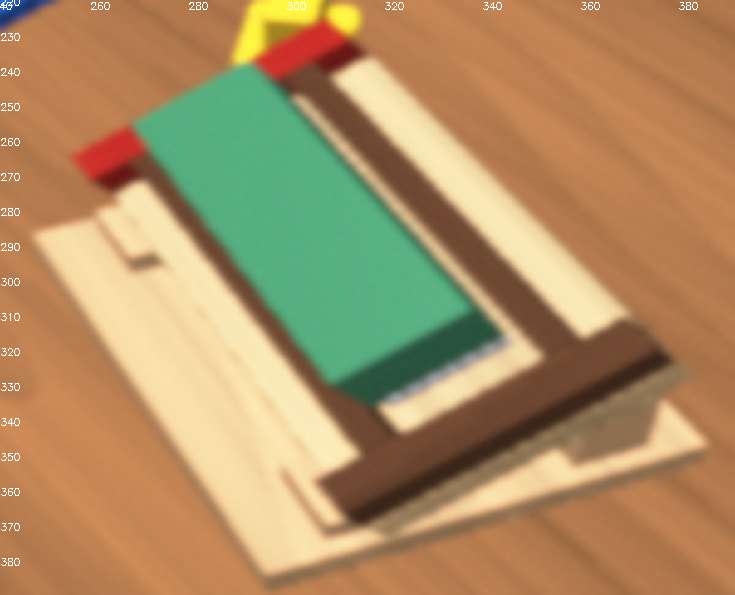

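The side crop shows slab face corners at (290.5,238.1), (266.6,254.9), (336.4,307.5) and (306.8,329.5). The base corners are at (246.2,287.2), (294.2,384.6) and (383.6,345.8), and the red outer corners at (254.2,264.6) and (305.8,225.8).

```bash
cat > h.py <<'E'
import numpy as np
from scipy.spatial.transform import Rotation as R
from scipy.optimize import least_squares
def proj(c,P):
    q=(np.atleast_2d(P)-c["xyz"])@c["rotation"]; q=q*[1,-1,-1]
    u=q@c["intrinsics"].T; return u[:,:2]/u[:,2:]
def Rz(a): return R.from_euler('z',a).as_matrix()
E
python3 - <<'E'
from h import *
T=np.load("pics/top1.npz");S=np.load("pics/side1.npz")
sl=np.deg2rad(30);Rb=np.array([[np.cos(sl),0,-np.sin(sl)],[0,1,0],[np.sin(sl),0,np.cos(sl)]])
def model(p):
    x,y,a,dx,bz,d,t=p
    base=np.array([[-.085,.11,.018],[-.085,-.11,.018],[.085,-.11,.018]])@Rz(a).T+[x,y,0]
    fr=np.array([[-.0625,.117,.02],[.0625,.117,.02],[-.0625,-.117,.02],[.0625,-.117,.02]])
    s=np.array([[.028,.09,.042+d],[-.028,.09,.042+d],[.028,-.09,.042+d+.18*t],[-.028,-.09,.042+d+.18*t]])
    f=lambda q:(q@Rb.T+[dx,0,bz])@Rz(a).T+[x,y,0]
    return base,f(fr),f(s)
def res(p,full=False):
    b,f,s=model(p)
    r=[proj(T,b[:2])-[[339.1,286],[443.9,305]],proj(S,b)-[[246.2,287.2],[294.2,384.6],[383.6,345.8]],
       proj(T,f)-[[340,272.7],[351.5,211.8],[455.7,293.6],[471.5,235]],proj(S,f)-[[254.2,264.6],[305.8,225.8],[309.3,366.1],[375.2,321.8]],
       proj(T,s)-[[362,237.8],[356.4,264.1],[457.3,257.2],[450.2,283.8]],proj(S,s)-[[290.5,238.1],[266.6,254.9],[336.4,307.5],[306.8,329.5]]]
    return r if full else np.vstack(r).ravel()
# offset of pixel calibration not modelled
o=least_squares(res,[.5,-.15,-.2,0,.08,.004,0],loss='soft_l1')
print(o.x.round(4),np.rad2deg(o.x[2])); 
for q in res(o.x,True): print(q.round(1).tolist())
x,y,a,dx,bz=o.x[:5];print("bed origin",(Rz(a)@[dx,0,bz]+[x,y,0]).round(4))
def lap(p):
    x,y,a=p
    g=np.array([[.03,.012,.063],[.03,-.012,.063],[-.03,-.012,.063],[-.03,.012,.063]])
    return proj(T,g@Rz(a).T+[x,y,0])
m=np.array([[214.8,223.6],[222.1,217.2],[240.4,237.7],[231.9,244.5]])
l=least_squares(lambda p:(lap(p)-m).ravel(),[.4,.1,.7]);print("lap",l.x.round(4),np.rad2deg(l.x[2]),l.fun.round(1))
tr=lambda p:proj(T,np.array([[.075,.06,.016],[.075,-.06,.016],[-.075,-.06,.016],[-.075,.06,.016]])@Rz(p[2]).T+[p[0],p[1],0])
tm=np.array([[189.5+35/6.6,197.5+138/6.6],[189.5+381/6.6,197.5+36/6.6],[189.5+511/6.6,197.5+468/6.6],[189.5+152/6.6,197.5+575/6.6]])
t=least_squares(lambda p:(tr(p)-tm).ravel(),[.4,.1,.2]);print("tray",t.x.round(4),np.rad2deg(t.x[2]),t.fun.round(1))
E
```

```text
[ 0.4777 -0.1734 -0.1688  0.0016  0.0768  0.008   0.0937] -9.671789048607767
[[-0.6, -0.1], [-0.2, 0.1]]
[[-0.7, -0.8], [-0.1, -0.3], [0.7, 0.7]]
[[-0.9, -0.6], [-0.5, 1.6], [-0.5, -0.5], [-0.0, -0.4]]
[[-0.1, -0.0], [0.5, -1.4], [0.4, 1.5], [-0.4, -2.5]]
[[0.1, -0.5], [-0.0, 0.1], [1.3, 0.1], [0.9, 0.7]]
[[0.2, -1.0], [-0.4, 1.0], [0.0, 0.7], [0.0, 0.9]]
bed origin [ 0.4792 -0.1737  0.0768]
lap [0.5181 0.1809 0.724 ] 41.47967909135107 [-1.3  0.   0.4 -1.   0.7  0.1  0.1  0.8]
tray [0.5008 0.1788 0.3064] 17.55419498676478 [-0.5 -0.1  0.4 -0.3  0.3  0.  -0.2  0.4]
```

```bash
cat >> h.py <<'E'
def plan(P,Rt,n,s=None):
    "tool-axis shift and turn of each of n equal rows to the target pose"
    from bench import monitor
    s=s or monitor.sense(); p0=s["tcp_pos"]; R0=R.from_matrix(s["eef_rot"])
    w=(R0.inv()*R.from_matrix(Rt)).as_rotvec(); d=np.array(P)-p0
    print("dist",np.linalg.norm(d).round(4),"turn",np.rad2deg(np.linalg.norm(w)).round(1),"per row turn",np.rad2deg(w/n).round(2).tolist())
    for i in range(n):
        Ri=R0*R.from_rotvec(w*i/n); print((Ri.inv().apply(d/n)*1000).round(1).tolist())
def down(ang):
    a=np.deg2rad(ang); y=np.array([np.cos(a),np.sin(a),0]); z=np.array([0,0,-1.]); return np.c_[np.cross(y,z),y,z]
E
python3 -c "
from h import *
plan([.518,.181,.14],down(-48.5),12)"
```

```text
dist 0.5831 turn 121.3 per row turn [-0.0, 0.0, 10.11]
[-36.8, -31.1, 6.1]
[-41.7, -24.2, 6.1]
[-45.3, -16.5, 6.1]
[-47.5, -8.3, 6.1]
[-48.2, 0.2, 6.1]
[-47.4, 8.6, 6.1]
[-45.2, 16.8, 6.1]
[-41.5, 24.5, 6.1]
[-36.6, 31.4, 6.1]
[-30.5, 37.3, 6.1]
[-23.5, 42.1, 6.1]
[-15.7, 45.6, 6.1]
```

{"fn": "step_arm", "kwargs": {
  "moves": [
    [1,[-37,-31,6],[0,0,10.1]],
    [1,[-42,-24,6],[0,0,10.1]],
    [1,[-45,-16.5,6],[0,0,10.1]],
    [1,[-47.5,-8,6],[0,0,10.1]],
    [1,[-48,0,6],[0,0,10.1]],
    [1,[-47.5,8.5,6],[0,0,10.1]],
    [1,[-45,17,6],[0,0,10.1]],
    [1,[-41.5,24.5,6],[0,0,10.1]],
    [1,[-36.5,31.5,6],[0,0,10.1]],
    [1,[-30.5,37.5,6],[0,0,10.1]]
  ],
  "newtons": 40
}}

```text
clock: 1.35
tcp_pos: [0.4679, 0.262, 0.1537]
eef_rot: [[0.477, 0.879, -0.0], [0.879, -0.477, -0.0], [-0.0, -0.0, -1.0]]
ft_force: [0.1, 0.6, -0.1]
grip_width: 0.091
grip_force: 0.0
```

{"fn": "step_arm", "kwargs": {
  "moves": [
    [1,[-23.5,42,6],[0,0,10.1]],
    [1,[-15.5,45.5,6],[0,0,10.1]],
    [1,[0,0,0],[0,0,0]],
    [1,[0,0,0],[0,0,0]]
  ]
}}

```text
clock: 1.85
tcp_pos: [0.519, 0.1827, 0.1418]
eef_rot: [[0.747, 0.665, -0.001], [0.665, -0.747, -0.0], [-0.0, -0.0, -1.0]]
ft_force: [-0.5, 0.1, 0.5]
grip_width: 0.0911
grip_force: 0.0
```

Run:
```python
from h import *
from bench import imaging,monitor
import cv2
s=monitor.sense();print(s["tcp_pos"],s["eef_rot"].round(3),s["joints"].round(1),s["ft_force"])
c=imaging.camera("wrist");np.savez("pics/w1.npz",**c)
im=c["image"][:,:,::-1].copy();cv2.imwrite("pics/w1.png",im)
plan([.518,.181,.027],down(-48.5),2)
g=np.array([[.03,.012,.063],[.03,-.012,.063],[-.03,-.012,.063],[-.03,.012,.063]])
print("expect",proj(c,g@Rz(.724).T+[.518,.181,0]).round(0).tolist())
```

```text
[0.51901893 0.18270024 0.1417523 ] [[ 0.747  0.665 -0.001]
 [ 0.665 -0.747 -0.   ]
 [-0.    -0.    -1.   ]] [ 17.   14.3 118.6   0.   47.1  65.3] [-0.50039452  0.057117    0.45772879]
dist 0.1149 turn 0.2 per row turn [-0.01, 0.01, 0.11]
[-1.0, 0.5, 57.4]
[-1.0, 0.5, 57.4]
expect [[261.0, 184.0], [290.0, 184.0], [289.0, 250.0], [262.0, 250.0]]
```

View pics/w1.png

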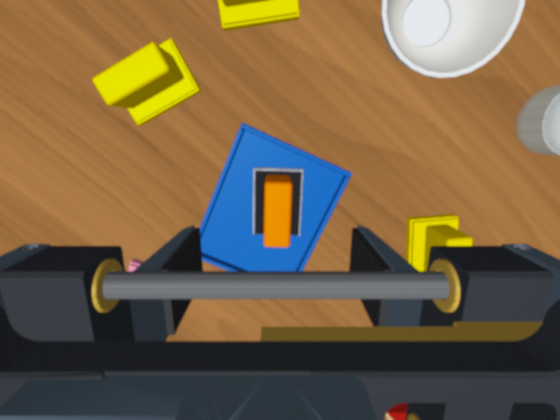

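The wrist view shows the lap's grip at about (264–292, 175–247), square to the fingers and within about 3 mm of where I expected it. I'll descend and grip.

{"fn": "step_arm", "kwargs": {
  "moves": [
    [1,[0.5,1,40],[0,0,0]],
    [1,[0.5,1,45],[0,0,0]],
    [1,[0,0,30],[0,0,0]],
    [1,[0,0,0],[0,0,0]],
    [0,[0,0,0],[0,0,0]],
    [0,[0,0,0],[0,0,0]],
    [0,[0,0,0],[0,0,0]],
    [0,[0,0,0],[0,0,0]],
    [0,[0,0,0],[0,0,0]]
  ],
  "newtons": 45
}}

```text
clock: 3.02
tcp_pos: [0.5215, 0.1818, 0.0271]
eef_rot: [[0.748, 0.664, 0.0], [0.664, -0.748, 0.0], [0.0, 0.0, -1.0]]
ft_force: [-0.9, 0.2, -0.2]
grip_width: 0.044
grip_force: 0.0
```

{"fn": "step_arm", "kwargs": {
  "moves": [
    [0,[0,0,0],[0,0,0]],
    [0,[0,0,0],[0,0,0]],
    [0,[0,0,0],[0,0,0]],
    [0,[0,0,0],[0,0,0]],
    [0,[0,0,0],[0,0,0]]
  ]
}}

```text
clock: 3.65
tcp_pos: [0.5214, 0.1818, 0.0269]
eef_rot: [[0.747, 0.664, -0.0], [0.664, -0.747, -0.0], [-0.0, -0.0, -1.0]]
ft_force: [-2.4, 0.2, 1.1]
grip_width: 0.0243
grip_force: 45.0
```

{"fn": "step_arm", "kwargs": {
  "moves": [
    [0,[0,0,-20],[0,0,0]],
    [0,[0,0,-55],[0,0,0]],
    [0,[0,0,-60],[0,0,0]],
    [0,[0,0,-40],[0,0,0]]
  ]
}}

```text
clock: 4.15
tcp_pos: [0.5219, 0.1819, 0.206]
eef_rot: [[0.748, 0.664, 0.003], [0.664, -0.748, 0.001], [0.003, 0.001, -1.0]]
ft_force: [-0.0, 0.6, -2.8]
grip_width: 0.0239
grip_force: 45.0
```

```bash
cat >> h.py <<'E'
A=-.1688; B0=np.array([.4792,-.1737,.0768]); sl=np.deg2rad(30)
Rb=Rz(A)@np.array([[np.cos(sl),0,-np.sin(sl)],[0,1,0],[np.sin(sl),0,np.cos(sl)]])
def slabR(t):
    n=np.array([0,t,1])/np.hypot(1,t); y=np.array([1.,0,0]); return Rb@np.c_[np.cross(y,-n),y,-n]
def bed(v): return B0+Rb@np.array(v)
def inbed(p): return Rb.T@(np.array(p)-B0)
E
python3 -c "
from h import *
from bench import monitor
s=monitor.sense();print(s['tcp_pos'],s['grip_width'],s['ft_force'])
P=bed([0,0.01,.057+.022+.04]);print(P);plan(P,slabR(.08),8)"
```

```text
[0.52193143 0.18190047 0.20597653] 0.023868820126879697 [-0.01396467  0.57249626 -2.79070364]
[ 0.42222566 -0.15384616  0.17985702]
dist 0.3512 turn 47.8 per row turn [-3.77, 0.71, -4.58]
[-37.2, 23.1, 3.2]
[-39.0, 19.8, 4.1]
[-40.5, 16.3, 4.8]
[-41.7, 12.7, 5.3]
[-42.6, 9.0, 5.5]
[-43.3, 5.2, 5.4]
[-43.6, 1.4, 5.1]
[-43.6, -2.4, 4.5]
```

{"fn": "step_arm", "kwargs": {
  "moves": [
    [0,[-37,23,0],[-3.8,0.7,-4.6]],
    [0,[-39,20,0],[-3.8,0.7,-4.6]],
    [0,[-40.5,16.5,4],[-3.8,0.7,-4.6]],
    [0,[-41.5,12.5,5],[-3.8,0.7,-4.6]],
    [0,[-42.5,9,5.5],[-3.8,0.7,-4.6]],
    [0,[-43.5,5,5.5],[-3.8,0.7,-4.6]],
    [0,[-43.5,1.5,5],[-3.8,0.7,-4.6]],
    [0,[-43.5,-2.5,4.5],[-3.8,0.7,-4.6]],
    [0,[0,0,0],[0,0,0]],
    [0,[0,0,0],[0,0,0]]
  ]
}}

```text
clock: 5.4
tcp_pos: [0.4285, -0.1312, 0.1871]
eef_rot: [[0.238, 0.862, 0.447], [0.97, -0.187, -0.155], [-0.05, 0.47, -0.881]]
ft_force: [-0.3, -1.1, -3.2]
grip_width: 0.0237
grip_force: 45.0
```

Run:
```python
from h import *
from bench import imaging,monitor
import cv2
s=monitor.sense();print(s["tcp_pos"],inbed(s["tcp_pos"]),s["joints"].round(1),s["ft_force"],s["eef_rot"].T@s["ft_force"])
c=imaging.camera("side");np.savez("pics/s2.npz",**c)
d=imaging.camera("wrist");np.savez("pics/w2.npz",**d)
im=c["image"][170:380,200:410,::-1];im=cv2.resize(im,None,fx=2,fy=2,interpolation=cv2.INTER_CUBIC)
w=cv2.resize(d["image"][:,:,::-1],(380,285)); o=np.zeros((420,800,3),np.uint8);o[:,:420]=im;o[:285,420:]=w
cv2.imwrite("pics/s2.png",o)
plan(bed([0,0.0,.057+.022+.04]),slabR(.08),1)
```

```text
[ 0.42847609 -0.13123148  0.18711011] [0.00567238 0.03334333 0.12410019] [-20.3 -10.4 142.6   1.6  19.7  -8.7] [-0.32011925 -1.07831276 -3.15921919] [-0.96314176 -1.55947721  2.8082538 ]
dist 0.0347 turn 2.9 per row turn [-2.11, -0.1, -2.01]
[-33.6, -4.3, 7.6]
```

View pics/s2.png

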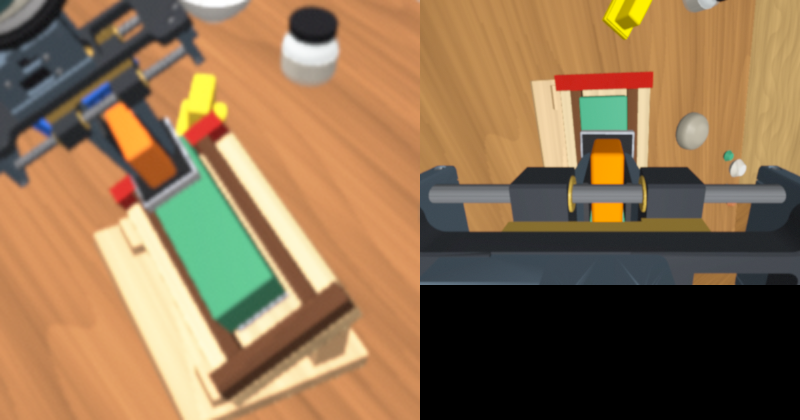

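The composite shows the lap upright in the fingers and square to the slab, over its red half (side view at about (275,265)). Joint 5 is near its limit, so I'll fit the kinematics and check that the slide is reachable.

```bash
cat > kin.py <<'E'
from h import *
LO=np.deg2rad([-158.91,-42.39,.06,-60.88,17.5,-176.32]);HI=np.deg2rad([158.91,125.64,152.35,240.88,164.5,176.32])
def fk(q,k):
    a,H,L1,L2,e,Lt=k; E=lambda s,x:R.from_euler(s,x)
    r1=E('z',q[0]); r2=r1*E('y',q[1]); r3=r2*E('y',q[2]); r4=r3*E('z',q[3]); r5=r4*E('y',q[4]); r6=r5*E('z',q[5])
    p=r1.apply([a,0,H])+r2.apply([0,0,L1])+r3.apply([e,0,L2])+r5.apply([0,0,Lt]); return p,r6
D=[([70.9158,21.738,99.3966,0,58.9277,-1.908],[.20659,.66840,.21328]),([17.,14.3,118.6,0,47.1,65.3],[.51902,.1827,.14175]),([-20.3,-10.4,142.6,1.6,19.7,-8.7],[.42848,-.13123,.18711])]
K=least_squares(lambda k:np.r_[np.concatenate([fk(np.deg2rad(q),k)[0]-p for q,p in D])*1000,(k[4])*3,k[0]*3],[0,.27,.6,.6,0,.3]).x
E
python3 - <<'E'
from kin import *
from bench import monitor
s=monitor.sense();q=np.deg2rad(s["joints"])
print(K.round(4));
for qq,p in D: print((fk(np.deg2rad(qq),K)[0]-p).round(4))
p,r=fk(q,K);print(r.as_matrix().round(3),s["eef_rot"].round(3))
# fix constant tool rotation
C=r.inv()*R.from_matrix(s["eef_rot"])
def ik(P,Rt):
    f=lambda q:np.r_[(fk(q,K)[0]-P)*10,((fk(q,K)[1]*C).inv()*R.from_matrix(Rt)).as_rotvec()]
    o=least_squares(f,q);return np.rad2deg(o.x).round(1),np.abs(o.fun).max().round(4)
for y in (.055,0,-.055):
  for h in (.04,0,-.01):
    print(y,h,*ik(bed([0,y,.05+.08*(.09-y)+.022+h]),slabR(.08)))
E
```

```text
[-0.0192  0.307   0.5761  0.6054  0.0248  0.2947]
[ 0.022  -0.0076 -0.0001]
[ 0.0067 -0.022  -0.0015]
[-0.0079 -0.0214  0.0016]
[[-0.863  0.236  0.447]
 [ 0.185  0.97  -0.155]
 [-0.47  -0.051 -0.881]] [[ 0.236  0.863  0.447]
 [ 0.97  -0.185 -0.155]
 [-0.051  0.47  -0.881]]
0.055 0.04 [-12.   -9.5 144.3 -12.9  15.4  10.4] 0.0
0.055 0 [-11.9  -2.4 143.5 -21.6   9.4  19.5] 0.0
0.055 -0.01 [-11.8  -0.7 143.2 -25.6   8.1  23.5] 0.0
0 0.04 [-22.5  -9.4 143.7   7.1  15.5 -17.9] 0.0
0 0 [-21.7  -2.5 142.9   9.2   9.4 -19.5] 0.0
0 -0.01 [-21.5  -0.7 142.7  10.2   7.9 -20.4] 0.0
-0.055 0.04 [-32.3  -8.1 142.2  23.   17.6 -41.7] 0.0
-0.055 0 [-31.   -1.5 141.5  31.   12.  -48.9] 0.0
-0.055 -0.01 [-3.070e+01  1.000e-01  1.412e+02  3.420e+01  1.070e+01 -5.190e+01] 0.0
```

```bash
sed -i 's/a,H,L1,L2,e,Lt=k/a,H,L1,L2,e,Lt,b=k/; s/r1.apply(\[a,0,H\])/r1.apply([a,b,H])/; s/\[0,.27,.6,.6,0,.3\]/[0,.27,.6,.6,0,.3,0]/; s/\*3,k\[0\]\*3\]/*1,k[0]*1]/' kin.py
cat >> kin.py <<'E'
C=R.from_matrix([[0,1,0],[-1,0,0],[0,0,1]]).inv()
def ik(P,Rt,q0):
    f=lambda q:np.r_[(fk(q,K)[0]-P)*10,((fk(q,K)[1]*C).inv()*R.from_matrix(Rt)).as_rotvec()]
    o=least_squares(f,q0);return np.rad2deg(o.x).round(1),np.abs(o.fun).max().round(4)
E
python3 - <<'E'
from kin import *
from bench import monitor
s=monitor.sense();q=np.deg2rad(s["joints"]);print(s["joints"].round(2))
print(K.round(4));
for qq,p in D: print((fk(np.deg2rad(qq),K)[0]-p).round(4))
p,r=fk(q,K);print((p-s["tcp_pos"]).round(4)); C=r.inv()*R.from_matrix(s["eef_rot"]);print(C.as_matrix().round(2))
import kin; kin.C=C
for lean in (0,20,-20,30,-30):
 for y in (.055,0,-.055):
  for h in (.04,-.012):
    f=bed([0,y,.05+.08*(.09-y)+h]); Rt=slabR(.08)
    Rl=Rt@R.from_euler('y',lean,degrees=True).as_matrix()
    # grip point at 41 mm above sole; TCP 19 mm further along tool z
    P=f-Rt[:,2]*.041+Rl[:,2]*.019
    print(lean,y,h,*ik(P,Rl,q))
E
```

```text
[-20.28 -10.38 142.56   1.67  19.62  -8.76]
[-0.0008  0.3216  0.5529  0.6045  0.0424  0.273   0.0231]
[ 0.0002 -0.0001  0.    ]
[-0.      0.0001  0.    ]
[ 0.      0.0001 -0.    ]
[ 0.0006 -0.0004  0.0006]
[[ 0. -1. -0.]
 [ 1.  0.  0.]
 [-0. -0.  1.]]
0 0.055 0.04 [-16.2  -9.6 144.2  -4.9  15.1  -1. ] 0.0
0 0.055 -0.012 [-15.7   0.3 142.5 -12.7   7.    7.3] 0.0
0 0 0.04 [-26.3  -9.5 143.6  13.7  16.2 -27.5] 0.0
0 0 -0.012 [-25.    0.2 142.   22.6   8.2 -35.7] 0.0
0 -0.055 0.04 [-35.6  -8.2 142.1  27.   18.9 -48.2] 0.0
0 -0.055 -0.012 [-33.8   1.  140.6  40.2  11.7 -60.5] 0.0
20 0.055 0.04 [-31.5  -6.1 142.4  52.8  32.3 -68.8] 0.0
20 0.055 -0.012 [-29.9   3.3 140.7  64.4  27.5 -80.9] 0.0
20 0 0.04 [-40.1  -4.4 140.4  51.4  37.3 -74.8] 0.0
20 0 -0.012 [-38.    4.4 138.8  60.5  32.1 -83.9] 0.0
20 -0.055 0.04 [-47.5  -2.  137.7  49.7  41.5 -79.5] 0.0
20 -0.055 -0.012 [-45.2   6.1 136.2  57.   36.3 -86.6] 0.0
-20 0.055 0.04 [ -0.8  -4.4 142.8 -64.   32.4  68.7] 0.0
-20 0.055 -0.012 [ -1.5   5.2 140.8 -76.2  29.4  82.3] 0.0
-20 0 0.04 [-10.6  -6.1 143.7 -65.   26.8  61.5] 0.0
-20 0 -0.012 [-10.5   3.7 141.8 -80.7  24.5  79. ] 0.0
-20 -0.055 0.04 [-20.5  -6.8 143.7 -64.4  21.   52.9] 0.0
-20 -0.055 -0.012 [-19.7   3.  141.8 -85.   19.4  75.5] 0.0
30 0.055 0.04 [-37.3  -1.7 140.5  58.3  43.9 -79.3] 0.0
30 0.055 -0.012 [-35.5   7.2 138.6  66.2  39.6 -87.8] 0.0
30 0 0.04 [-44.9   0.3 138.   54.8  48.4 -82.5] 0.0
30 0 -0.012 [-42.8   8.5 136.2  61.2  43.8 -89.2] 0.0
30 -0.055 0.04 [-51.5   2.8 134.8  51.7  52.3 -85.2] 0.0
30 -0.055 -0.012 [-49.2  10.4 133.2  56.9  47.6 -90.4] 0.0
-30 0.055 0.04 [  5.2   0.7 141.  -69.5  44.3  79.6] 0.0
-30 0.055 -0.012 [  4.2   9.8 138.8 -77.2  41.8  88.9] 0.0
-30 0 0.04 [ -3.8  -1.5 142.5 -73.9  39.1  76. ] 0.0
-30 0 -0.012 [ -4.3   8.  140.3 -83.3  37.4  87.4] 0.0
-30 -0.055 0.04 [-13.4  -2.8 143.2 -78.5  33.4  72.4] 0.0
-30 -0.055 -0.012 [-13.2   6.8 141.  -89.7  32.8  86.1] 0.0
```

The fit is good to under 1 mm. An upright grip would need joint 5 below its 17.5° limit on this slope. A grip leaned 20° about the closing axis reaches everywhere, so I'll put the lap back in the tray and regrip it leaned.

Run:
```python
from kin import *
import kin; kin.C=R.from_matrix([[0,-1,0],[1,0,0],[0,0,1]])
q=np.deg2rad([17,14,118,0,47,65])
for lean in (20,-20):
  Rt=down(-48.5); Rl=Rt@R.from_euler('y',lean,degrees=True).as_matrix()
  for h in (0,.1,.17): print(lean,h,*ik(np.array([.5215,.1818,.048+h])+Rl[:,2]*.019,Rl,q))
plan([.5215,.1818,.2],down(-48.5),7)
```

```text
20 0 [ 12.4  22.4 127.9  38.9  15.3  24.5] 0.0
20 0.1 [ 12.4  10.6 127.6  22.3  25.9  42.1] 0.0
20 0.17 [ 12.4   3.5 126.   17.2  34.1  48. ] 0.0
-20 0 [ 20.1  32.3 109.7  -8.6  57.   74.5] 0.0
-20 0.1 [ 20.1  23.4 109.5  -7.8  66.1  73. ] 0.0
-20 0.17 [ 20.1  18.  108.2  -7.5  72.7  72. ] 0.0
dist 0.3263 turn 45.1 per row turn [4.01, -0.83, 4.97]
[46.4, 4.0, -2.6]
[46.5, -0.2, -3.4]
[46.2, -4.5, -3.9]
[45.6, -8.8, -4.1]
[44.6, -13.0, -4.0]
[43.2, -17.1, -3.6]
[41.5, -21.0, -2.9]
```

{"fn": "step_arm", "kwargs": {
  "moves": [
    [0,[46,4,-3],[4,-0.8,5]],
    [0,[46,0,-3.5],[4,-0.8,5]],
    [0,[46,-4.5,-4],[4,-0.8,5]],
    [0,[45.5,-9,-4],[4,-0.8,5]],
    [0,[44.5,-13,-4],[4,-0.8,5]],
    [0,[43,-17,-3.5],[4,-0.8,5]],
    [0,[41.5,-21,-3],[4,-0.8,5]],
    [0,[0,0,0],[0,0,0]],
    [0,[0,0,0],[0,0,0]]
  ]
}}

```text
clock: 6.62
tcp_pos: [0.5048, 0.1658, 0.1974]
eef_rot: [[0.722, 0.691, 0.024], [0.691, -0.722, -0.008], [0.012, 0.022, -1.0]]
ft_force: [-0.4, 0.7, -3.1]
grip_width: 0.0242
grip_force: 45.0
```

Run:
```python
from h import *
from bench import monitor
s=monitor.sense();print(s["tcp_pos"],s["clock"],s["ft_force"])
plan([.5215,.1818,.0275],down(-48.4),4)
```

```text
[0.50478025 0.16581617 0.19737613] 6.625 [-0.43162529  0.66079512 -3.0981744 ]
dist 0.1714 turn 2.6 per row turn [0.32, -0.18, 0.54]
[5.3, -0.9, 42.5]
[5.4, -0.8, 42.5]
[5.5, -0.6, 42.5]
[5.7, -0.4, 42.5]
```

{"fn": "step_arm", "kwargs": {
  "moves": [
    [0,[11,-1.6,10],[0.6,-0.4,1.1]],
    [0,[11,-1,45],[0.6,-0.4,1.1]],
    [0,[0,0,55],[0,0,0]],
    [0,[0,0,48],[0,0,0]],
    [0,[0,0,6],[0,0,0]],
    [0,[0,0,4],[0,0,0]],
    [0,[0,0,1.5],[0,0,0]],
    [0,[0,0,0.5],[0,0,0]],
    [0,[0,0,0],[0,0,0]]
  ]
}}

```text
clock: 7.75
tcp_pos: [0.5208, 0.1822, 0.0287]
eef_rot: [[0.749, 0.662, 0.001], [0.662, -0.749, -0.001], [0.0, 0.001, -1.0]]
ft_force: [0.5, 1.1, -2.5]
grip_width: 0.0238
grip_force: 45.0
```

{"fn": "step_arm", "kwargs": {
  "moves": [
    [0,[0,0,1],[0,0,0]],
    [0,[0,0,0.8],[0,0,0]],
    [0.55,[0,0,0],[0,0,0]],
    [0.55,[0,0,0],[0,0,0]],
    [0.55,[0,0,0],[0,0,0]],
    [0.55,[0,0,0],[0,0,0]],
    [0.55,[0,0,-20],[0,0,0]],
    [0.55,[0,0,-30],[0,-10,0]],
    [0.55,[0,0,0],[0,-10,0]],
    [0.55,[0,0,0],[0,0,0]]
  ]
}}

```text
clock: 9.0
tcp_pos: [0.5218, 0.1832, 0.077]
eef_rot: [[0.704, 0.663, -0.255], [0.622, -0.749, -0.228], [-0.342, 0.001, -0.94]]
ft_force: [-0.6, -0.4, -0.7]
grip_width: 0.0499
grip_force: 0.0
```

Run:
```python
from h import *
from bench import monitor,imaging
import cv2
s=monitor.sense();print(s["tcp_pos"],s["clock"],s["ft_force"],s["grip_width"],s["joints"].round(1))
Rl=down(-48.5)@R.from_euler('y',-20,degrees=True).as_matrix()
plan(np.array([.5215,.1818,.048])+Rl[:,2]*.019,Rl,2)
c=imaging.camera("wrist");np.savez("pics/w3.npz",**c);cv2.imwrite("pics/w3.png",c["image"][:,:,::-1])
g=np.array([[.03,.012,.063],[.03,-.012,.063],[-.03,-.012,.063],[-.03,.012,.063]])
print("expect",proj(c,g@Rz(.724).T+[.5215,.1818,0]).round(0).tolist())
```

```text
[0.52177289 0.18322054 0.0770397 ] 9.0 [-0.60991355 -0.44812413 -0.67163159] 0.049923570980933814 [ 20.4  28.3 109.2  -8.1  61.5  74. ]
dist 0.0475 turn 0.1 per row turn [0.03, 0.0, -0.01]
[4.4, 0.4, 23.3]
[4.4, 0.4, 23.3]
expect [[256.0, 200.0], [296.0, 200.0], [293.0, 270.0], [259.0, 270.0]]
```

View pics/w3.png

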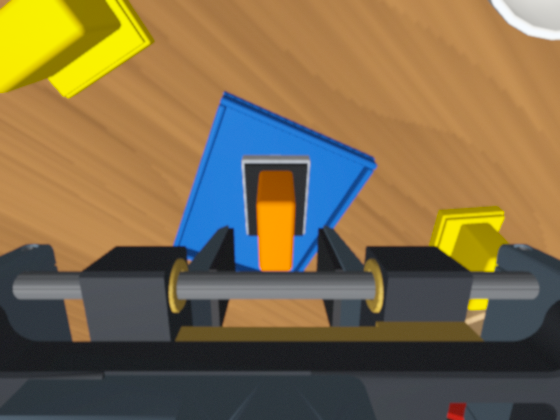

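The wrist view shows the lap still flat in the tray. The handle's top far edge is at row 200, where I expected it, so I can grip leaned.

{"fn": "step_arm", "kwargs": {
  "moves": [
    [0.55,[4.5,0.4,23],[0,0,0]],
    [0.55,[4.5,0.4,23.5],[0,0,0]],
    [0.55,[0,0,0],[0,0,0]],
    [0,[0,0,0],[0,0,0]],
    [0,[0,0,0],[0,0,0]],
    [0,[0,0,0],[0,0,0]],
    [0,[0,0,0],[0,0,0]],
    [0,[0,0,0],[0,0,0]],
    [0,[0,0,0],[0,0,0]]
  ],
  "newtons": 50
}}

```text
clock: 10.18
tcp_pos: [0.5156, 0.1767, 0.03]
eef_rot: [[0.704, 0.662, -0.256], [0.622, -0.75, -0.227], [-0.342, 0.001, -0.94]]
ft_force: [-1.2, 0.7, 7.2]
grip_width: 0.0234
grip_force: 50.0
```

Run:
```python
from kin import *
from bench import monitor
import kin; kin.C=R.from_matrix([[0,-1,0],[1,0,0],[0,0,1]])
s=monitor.sense();print(s["tcp_pos"],s["clock"],s["grip_width"],s["grip_force"],s["ft_force"]);R0=R.from_matrix(s["eef_rot"])
print("lean",np.rad2deg((R.from_matrix(down(-48.5)).inv()*R0).as_rotvec()))
p0=s["tcp_pos"]+[0,0,.14]
Rf=slabR(.08)@np.diag([-1,-1,1]); Rl=Rf@R.from_euler('y',-20,degrees=True).as_matrix()
P=bed([0,0,.057+.04])-Rf[:,2]*.043+Rl[:,2]*.019
w=(R0.inv()*R.from_matrix(Rl)).as_rotvec();print(np.rad2deg(w),P)
q=np.deg2rad(s["joints"]);qo=q
for i in range(0,15):
    Ri=R0*R.from_rotvec(w*i/14); a,e=ik(p0+(P-p0)*i/14,Ri.as_matrix(),q); q=np.deg2rad(a); print(i,a,e)
```

```text
[0.51556817 0.17668754 0.03000027] 10.175 0.02344725228515508 50.00220715999603 [-1.19924333  0.67449027  7.22950335]
lean [ -0.03092435 -20.01642648   0.05354231]
[ 54.35778214  38.78043175 127.25899963] [ 0.42071513 -0.15512765  0.18206326]
0 [ 20.1  20.1 109.   -7.7  69.8  72.5] 0.0
1 [ 16.2  18.  111.4  -4.2  67.6  76.7] 0.0
2 [ 12.2  15.8 113.9  -0.6  65.3  80.5] 0.0
3 [  8.   13.5 116.4   3.   62.8  83.9] 0.0
4 [  3.7  11.3 118.9   6.6  60.3  87. ] 0.0
5 [ -0.8   9.1 121.5  10.4  57.7  89.7] 0.0
6 [ -5.3   7.  124.   14.3  55.2  92.2] 0.0
7 [-10.    5.  126.5  18.4  52.8  94.3] 0.0
8 [-14.6   3.1 128.8  22.6  50.4  96.1] 0.0
9 [-19.3   1.4 131.1  27.   48.2  97.8] 0.0
10 [-23.8  -0.2 133.3  31.5  46.   99.3] 0.0
11 [-28.3  -1.6 135.3  36.3  43.9 100.8] 0.0
12 [-32.5  -2.8 137.2  41.1  41.8 102.2] 0.0
13 [-36.5  -3.9 138.9  46.1  39.7 103.8] 0.0
14 [-40.1  -4.7 140.5  51.2  37.4 105.5] 0.0
```

{"fn": "step_arm", "kwargs": {
  "moves": [
    [0,[-7,0,-19],[0,0,0]],
    [0,[-16,0,-44],[0,0,0]],
    [0,[-16,0,-44],[0,0,0]],
    [0,[-9,0,-25],[0,0,0]],
    [0,[0,0,0],[0,0,0]]
  ]
}}

```text
clock: 10.8
tcp_pos: [0.5163, 0.1771, 0.1722]
eef_rot: [[0.706, 0.662, -0.253], [0.622, -0.749, -0.226], [-0.339, 0.002, -0.941]]
ft_force: [-0.2, 0.1, -2.8]
grip_width: 0.0238
grip_force: 50.0
```

Run:
```python
from h import *
from bench import monitor
s=monitor.sense();print(s["tcp_pos"],s["clock"],s["grip_width"],s["ft_force"])
Rf=slabR(.08)@np.diag([-1,-1,1]); Rl=Rf@R.from_euler('y',-20,degrees=True).as_matrix()
plan(bed([0,0,.057+.04])-Rf[:,2]*.043+Rl[:,2]*.019,Rl,14)
```

```text
[0.51634449 0.17707562 0.17222075] 10.8 0.023819442593915652 [-0.19327009  0.12311293 -2.77846074]
dist 0.3458 turn 143.7 per row turn [3.87, 2.76, 9.1]
[-19.8, 13.3, 6.4]
[-17.7, 16.6, 4.5]
[-15.0, 19.5, 2.5]
[-11.8, 21.7, 0.5]
[-8.2, 23.3, -1.5]
[-4.3, 24.1, -3.5]
[-0.3, 24.1, -5.2]
[3.8, 23.5, -6.7]
[7.8, 22.0, -8.0]
[11.5, 19.9, -8.9]
[14.9, 17.2, -9.6]
[17.9, 13.9, -9.8]
[20.3, 10.2, -9.7]
[22.0, 6.2, -9.2]
```

{"fn": "step_arm", "kwargs": {
  "moves": [
    [0,[-20,13.5,3],[3.9,2.8,9.1]],
    [0,[-18,16.5,2],[3.9,2.8,9.1]],
    [0,[-15,19.5,1],[3.9,2.8,9.1]],
    [0,[-12,21.5,0.5],[3.9,2.8,9.1]],
    [0,[-8,23.5,-1.5],[3.9,2.8,9.1]],
    [0,[-4.5,24,-3.5],[3.9,2.8,9.1]],
    [0,[0,24,-5],[3.9,2.8,9.1]],
    [0,[4,23.5,-6.5],[3.9,2.8,9.1]],
    [0,[8,22,-8],[3.9,2.8,9.1]],
    [0,[11.5,20,-9],[3.9,2.8,9.1]]
  ]
}}

```text
clock: 12.05
tcp_pos: [0.4476, -0.0604, 0.1824]
eef_rot: [[0.579, -0.78, 0.239], [-0.806, -0.504, 0.309], [-0.121, -0.372, -0.92]]
ft_force: [0.1, -0.1, -3.2]
grip_width: 0.0236
grip_force: 50.0
```

{"fn": "step_arm", "kwargs": {
  "moves": [
    [0,[15,17,-9.5],[3.9,2.8,9.1]],
    [0,[18,14,-10],[3.9,2.7,9.1]],
    [0,[20,10,-9.5],[3.8,2.7,9.1]],
    [0,[22,6,-9],[3.8,2.7,9.1]],
    [0,[0,0,0],[0,0,0]],
    [0,[0,0,0],[0,0,0]]
  ]
}}

```text
clock: 12.8
tcp_pos: [0.4215, -0.1538, 0.1854]
eef_rot: [[-0.03, -0.854, 0.52], [-0.972, 0.147, 0.185], [-0.235, -0.5, -0.834]]
ft_force: [0.8, 0.8, -3.0]
grip_width: 0.0238
grip_force: 50.0
```

```bash
cat >> h.py <<'E'
def Rl(t): return slabR(t)@np.diag([-1,-1,1])@R.from_euler('y',-20,degrees=True).as_matrix()
def tcp(y,face,t,x=0):  # TCP for the sole's middle at bed (x,y,face), face tilt t
    return bed([x,y,face])-slabR(t)[:,2]*.043+Rl(t)[:,2]*.019
def state(t=.08):
    from bench import monitor
    s=monitor.sense(); n=-slabR(t)[:,2]; F=s["ft_force"]
    sole=inbed(s["tcp_pos"]-s["eef_rot"][:,2]*.019-n*.043)
    print("t",s["clock"],"sole in bed mm",(sole*1000).round(1),"F.n",(F@n).round(2),"F in bed",(Rb.T@F).round(1),"M",s["wrist_torque"].round(2),"gw",s["grip_width"].round(4)); return s
E
python3 - <<'E'
from h import *
s=state();plan(tcp(0,.097,.08),Rl(.08),1,s);print(s["joints"].round(1))
E
```

```text
Traceback (most recent call last):
  File "h.py", line 31, in state
    print("t",s["clock"],"sole in bed mm",(sole*1000).round(1),"F.n",(F@n).round(2),"F in bed",(Rb.T@F).round(1),"M",s["wrist_torque"].round(2),"gw",s["grip_width"].round(4)); return s
                                                                                                                                                     ^^^^^^^^^^^^^^^^^^^^^
AttributeError: 'float' object has no attribute 'round'
```

```bash
sed -i 's/s\["grip_width"\].round(4)/round(s["grip_width"],4)/' h.py
cat > st.py <<'E'
import sys
from h import *
y,f,t=map(float,sys.argv[1:4])
s=state(t);plan(tcp(y/1000,f/1000,t),Rl(t),1,s)
n=slabR(t)[:,2];print("1mm into face, tool axes",(s["eef_rot"].T@n).round(3),"1mm to -y",(s["eef_rot"].T@-slabR(t)[:,0]).round(3))
E
python3 st.py 0 97 .08
```

```text
t 12.8 sole in bed mm [ 2.2  1.3 99.6] F.n -2.9 F in bed [-0.9  0.9 -3. ] M [-0.11  0.77  0.03] gw 0.0238
dist 0.0036 turn 0.3 per row turn [0.0, 0.24, -0.11]
[2.1, 2.2, 2.1]
1mm into face, tool axes [ 0.346 -0.001  0.938] 1mm to -y [ 0.938 -0.002 -0.346]
```

{"fn": "step_arm", "kwargs": {
  "moves": [
    [0,[5,1.1,10],[0,0.2,-0.1]],
    [0,[5,1.1,14],[0,0,0]],
    [0,[3,0,8],[0,0,0]],
    [0,[0.34,0,0.94],[0,0,0]],
    [0,[0.34,0,0.94],[0,0,0]],
    [0,[0.34,0,0.94],[0,0,0]],
    [0,[0.34,0,0.94],[0,0,0]],
    [0,[0.34,0,0.94],[0,0,0]],
    [0,[0,0,0],[0,0,0]]
  ]
}}

```text
clock: 13.92
tcp_pos: [0.4385, -0.1616, 0.1508]
eef_rot: [[-0.032, -0.853, 0.521], [-0.972, 0.147, 0.181], [-0.231, -0.501, -0.834]]
ft_force: [-0.5, 0.5, -3.0]
grip_width: 0.0236
grip_force: 50.0
```

```bash
python3 st.py 0 57 .08
```

```text
t 13.925 sole in bed mm [ 0.5 -3.4 60.6] F.n -2.27 F in bed [-2.   0.4 -2.3] M [-0.11  0.71  0.01] gw 0.0236
dist 0.0049 turn 0.1 per row turn [-0.1, -0.01, -0.1]
[-2.3, 0.5, 4.3]
1mm into face, tool axes [0.342 0.001 0.94 ] 1mm to -y [ 0.94  -0.002 -0.342]
```

{"fn": "step_arm", "kwargs": {
  "moves": [
    [0,[-1,0.2,0.5],[0,0,0]],
    [0,[-1,0.2,0.5],[0,0,0]],
    [0,[-0.5,0,0.7],[0,0,0]],
    [0,[0.34,0,0.94],[0,0,0]],
    [0,[0.34,0,0.94],[0,0,0]],
    [0,[0.34,0,0.94],[0,0,0]],
    [0,[0,0,0],[0,0,0]]
  ]
}}

```text
clock: 14.8
tcp_pos: [0.4406, -0.1592, 0.1471]
eef_rot: [[-0.032, -0.853, 0.521], [-0.972, 0.148, 0.181], [-0.231, -0.501, -0.834]]
ft_force: [-2.2, 0.3, 2.5]
grip_width: 0.0238
grip_force: 50.0
```

```bash
python3 st.py 0 57 .08
```

```text
t 14.8 sole in bed mm [ 0.1 -0.7 56.6] F.n 3.28 F in bed [-0.6 -0.1  3.3] M [0.09 0.75 0.18] gw 0.0238
dist 0.0008 turn 0.1 per row turn [-0.09, 0.0, -0.1]
[-0.8, 0.1, -0.2]
1mm into face, tool axes [0.342 0.001 0.94 ] 1mm to -y [ 0.94  -0.002 -0.342]
```

{"fn": "step_arm", "kwargs": {
  "moves": [
    [0,[0.34,0,0.94],[0,0,0]],
    [0,[0.34,0,0.94],[0,0,0]],
    [0,[0.34,0,0.94],[0,0,0]],
    [0,[0.34,0,0.94],[0,0,0]],
    [0,[0,0,0],[0,0,0]]
  ]
}}

```text
clock: 15.42
tcp_pos: [0.4425, -0.1597, 0.1438]
eef_rot: [[-0.032, -0.853, 0.521], [-0.972, 0.147, 0.181], [-0.232, -0.501, -0.834]]
ft_force: [-7.0, 1.8, 6.8]
grip_width: 0.0238
grip_force: 50.0
```

```bash
python3 st.py 0 53 .08
```

```text
t 15.425 sole in bed mm [ 0.1 -0.9 52.7] F.n 9.48 F in bed [-2.9  0.6  9.5] M [0.65 0.8  0.42] gw 0.0238
dist 0.0009 turn 0.1 per row turn [-0.1, 0.03, -0.1]
[-0.9, 0.2, -0.1]
1mm into face, tool axes [0.343 0.001 0.94 ] 1mm to -y [ 0.94  -0.002 -0.343]
```

{"fn": "step_arm", "kwargs": {
  "moves": [
    [0,[0.34,0,0.94],[0,0,0]],
    [0,[0.34,0,0.94],[0,0,0]],
    [0,[0.34,0,0.94],[0,0,0]],
    [0,[0.34,0,0.94],[0,0,0]],
    [0,[0,0,0],[0,0,0]]
  ]
}}

```text
clock: 16.05
tcp_pos: [0.4444, -0.1601, 0.1403]
eef_rot: [[-0.032, -0.853, 0.521], [-0.972, 0.147, 0.182], [-0.232, -0.501, -0.834]]
ft_force: [-5.5, 2.9, 8.4]
grip_width: 0.0239
grip_force: 50.0
```

```bash
python3 st.py 0 49 .08
```

```text
t 16.05 sole in bed mm [ 0.1 -0.9 48.7] F.n 10.36 F in bed [-0.9  2.  10.2] M [0.96 0.66 0.64] gw 0.0239
dist 0.001 turn 0.2 per row turn [-0.09, 0.07, -0.1]
[-1.0, 0.1, -0.0]
1mm into face, tool axes [0.343 0.001 0.939] 1mm to -y [ 0.939 -0.002 -0.343]
```

{"fn": "step_arm", "kwargs": {
  "moves": [
    [0,[0.34,0,0.94],[0,0,0]],
    [0,[0.34,0,0.94],[0,0,0]],
    [0,[0.17,0,0.47],[0,0,0]],
    [0,[0.17,0,0.47],[0,0,0]],
    [0,[0,0,0],[0,0,0]]
  ]
}}

```text
clock: 16.68
tcp_pos: [0.4459, -0.1605, 0.1379]
eef_rot: [[-0.031, -0.853, 0.521], [-0.972, 0.147, 0.182], [-0.232, -0.501, -0.834]]
ft_force: [-9.5, 2.2, 13.8]
grip_width: 0.0238
grip_force: 50.0
```

```bash
python3 st.py 0 46 .08
```

```text
t 16.675 sole in bed mm [ 0.1 -1.1 45.9] F.n 16.8 F in bed [-1.6  0.6 16.8] M [1.36 0.73 0.88] gw 0.0238
dist 0.0011 turn 0.2 per row turn [-0.1, 0.09, -0.09]
[-1.0, 0.2, 0.2]
1mm into face, tool axes [0.343 0.001 0.939] 1mm to -y [ 0.939 -0.002 -0.343]
```

{"fn": "step_arm", "kwargs": {
  "moves": [
    [0,[0.14,0,0.38],[0,0,0]],
    [0,[0.14,0,0.38],[0,0,0]],
    [0,[0,0,0],[0,0,0]],
    [0,[0,0,0],[0,0,0]]
  ]
}}

```text
clock: 17.18
tcp_pos: [0.4462, -0.1606, 0.1373]
eef_rot: [[-0.031, -0.853, 0.521], [-0.972, 0.147, 0.183], [-0.232, -0.501, -0.833]]
ft_force: [-11.7, 2.6, 15.6]
grip_width: 0.024
grip_force: 50.0
```

```bash
python3 st.py 0 46 .08
```

```text
t 17.175 sole in bed mm [ 0.1 -1.1 45.2] F.n 19.52 F in bed [-2.5  0.6 19.5] M [1.43 0.81 0.98] gw 0.024
dist 0.0014 turn 0.2 per row turn [-0.11, 0.1, -0.08]
[-1.3, 0.2, -0.5]
1mm into face, tool axes [0.344 0.001 0.939] 1mm to -y [ 0.939 -0.002 -0.344]
```

The force held near 13 N while the slab slid, then rose steeply to about 22 N after 8 mm of travel, so the slab is home. Next I'll lift off and go to the red end.

{"fn": "step_arm", "kwargs": {
  "moves": [
    [0,[-1,0,-3],[0,0,0]],
    [0,[-2,0,-5.5],[0,0,0]],
    [0,[-2,0,-5.5],[0,0,0]],
    [0,[-12,0,4.5],[0,0,0]],
    [0,[-19,0,7],[0,0,0]],
    [0,[-18,0,6.5],[0,0,0]],
    [0,[-4,0,1],[-0.1,0.1,-0.1]],
    [0,[0,0,0],[0,0,0]]
  ]
}}

```text
clock: 18.18
tcp_pos: [0.4508, -0.1036, 0.1462]
eef_rot: [[-0.031, -0.854, 0.52], [-0.973, 0.145, 0.18], [-0.229, -0.5, -0.835]]
ft_force: [0.3, -0.8, -2.1]
grip_width: 0.024
grip_force: 50.0
```

```bash
python3 st.py 55 49 .08
```

```text
t 18.175 sole in bed mm [ 0.3 55.9 55.4] F.n -2.06 F in bed [-0.7 -0.7 -2. ] M [-0.14  0.76 -0.01] gw 0.024
dist 0.0065 turn 0.1 per row turn [0.01, -0.1, 0.05]
[2.5, 0.3, 6.0]
1mm into face, tool axes [0.34 0.   0.94] 1mm to -y [ 0.94   0.001 -0.34 ]
```

{"fn": "step_arm", "kwargs": {
  "moves": [
    [0,[1,0,2.5],[0,0,0]],
    [0,[1,0,2.5],[0,0,0]],
    [0,[0.7,0,1.9],[0,0,0]],
    [0,[0.34,0,0.94],[0,0,0]],
    [0,[0.34,0,0.94],[0,0,0]],
    [0,[0.34,0,0.94],[0,0,0]],
    [0,[0.34,0,0.94],[0,0,0]],
    [0,[0,0,0],[0,0,0]],
    [0,[0,0,0],[0,0,0]]
  ]
}}

```text
clock: 19.3
tcp_pos: [0.4561, -0.1058, 0.1364]
eef_rot: [[-0.032, -0.854, 0.52], [-0.973, 0.145, 0.18], [-0.229, -0.5, -0.835]]
ft_force: [-4.6, 0.2, 4.4]
grip_width: 0.0235
grip_force: 50.0
```

```bash
python3 st.py 55 44 .08
```

```text
t 19.3 sole in bed mm [ 0.2 54.6 44.2] F.n 6.01 F in bed [-1.8 -0.6  6.1] M [0.39 0.79 0.31] gw 0.0235
dist 0.0005 turn 0.1 per row turn [0.0, -0.1, 0.0]
[-0.4, 0.2, 0.2]
1mm into face, tool axes [ 0.34 -0.    0.94] 1mm to -y [ 0.94  0.   -0.34]
```

```bash
cat > av.py <<'E'
import sys
from h import *
from bench import imaging,monitor
t=float(sys.argv[1]); n=-slabR(t)[:,2]; F=[];M=[]
for i in range(5):
    s=monitor.sense();F.append(s["ft_force"]);M.append(s["wrist_torque"])
    if i<4: imaging.camera("top")
F=np.array(F);m=F.mean(0);M=np.mean(M,0)
sole=inbed(s["tcp_pos"]-s["eef_rot"][:,2]*.019-n*.043)*1000
w=np.rad2deg((R.from_matrix(s["eef_rot"]).inv()*R.from_matrix(Rl(t))).as_rotvec())
N=m@n+2.6; h=sole[2]+N/5
print("t",round(s["clock"],2),"sole",sole.round(2),"N",N.round(2),(F@n).std().round(2),"tang bed",(Rb.T@m).round(1),"face z est",h.round(2),"t from middle",((49.6-h)/(sole[1]+1.1)).round(4) ,"Mx bed",(M@Rb[:,0]).round(3),"turn to go",w.round(2),"gw",round(s["grip_width"],4))
E
python3 av.py .08
```

```text
t 19.5 sole [ 0.23 54.6  44.11] N 8.82 0.27 tang bed [-1.9 -0.1  6.2] face z est 45.87 t from middle 0.0669 Mx bed 0.42 turn to go [ 0.  -0.1 -0. ] gw 0.024
```

{"fn": "step_arm", "kwargs": {
  "moves": [
    [0,[0.1,0,0.3],[0,-0.15,0]],
    [0,[0,0,0],[0,0,0]]
  ]
}}

```text
clock: 19.75
tcp_pos: [0.4563, -0.1059, 0.1361]
eef_rot: [[-0.03, -0.854, 0.52], [-0.972, 0.145, 0.182], [-0.231, -0.5, -0.835]]
ft_force: [-4.3, -0.7, 5.9]
grip_width: 0.0239
grip_force: 50.0
```

```bash
python3 av.py .075
```

```text
t 19.95 sole [ 0.26 54.7  43.76] N 9.87 0.16 tang bed [-1.5 -1.   7.4] face z est 45.73 t from middle 0.0693 Mx bed 0.471 turn to go [ 0.   -0.24  0.  ] gw 0.0241
```

{"fn": "step_arm", "kwargs": {
  "moves": [
    [0,[1.9,0,-0.67],[0,0,0]],
    [0,[1.9,0,-0.67],[0,0,0]],
    [0,[1.9,0,-0.67],[0,0,0]],
    [0,[1.9,0,-0.67],[0,0,0]],
    [0,[1.9,0,-0.67],[0,0,0]]
  ]
}}

```text
clock: 20.58
tcp_pos: [0.454, -0.1149, 0.1366]
eef_rot: [[-0.029, -0.854, 0.519], [-0.972, 0.145, 0.184], [-0.233, -0.499, -0.834]]
ft_force: [-4.5, 7.5, 5.4]
grip_width: 0.0238
grip_force: 50.0
```

```bash
python3 av.py .075
```

```text
t 20.77 sole [-0.08 45.32 44.52] N 9.86 0.5 tang bed [-1.8  6.2  6.8] face z est 46.49 t from middle 0.067 Mx bed 1.741 turn to go [ 0.04 -0.12  0.  ] gw 0.0239
```

{"fn": "step_arm", "kwargs": {
  "moves": [
    [0,[1.9,0,-0.67],[0,0,0]],
    [0,[1.9,0,-0.67],[0,0,0]],
    [0,[1.9,0,-0.67],[0,0,0]],
    [0,[1.9,0,-0.67],[0,0,0]],
    [0,[1.9,0,-0.67],[0,0,0]],
    [0,[1.9,0,-0.67],[0,0,0]]
  ]
}}

```text
clock: 21.52
tcp_pos: [0.4516, -0.1266, 0.1373]
eef_rot: [[-0.029, -0.854, 0.519], [-0.972, 0.145, 0.185], [-0.233, -0.499, -0.834]]
ft_force: [-2.8, 8.9, 4.5]
grip_width: 0.0239
grip_force: 50.0
```

```bash
python3 av.py .075
```

```text
t 21.73 sole [-0.13 33.31 45.35] N 9.79 0.36 tang bed [-1.2  6.3  6.7] face z est 47.31 t from middle 0.0665 Mx bed 1.808 turn to go [ 0.04 -0.12  0.  ] gw 0.024
```

{"fn": "step_arm", "kwargs": {
  "moves": [
    [0,[1.9,0,-0.67],[0,0,0]],
    [0,[1.9,0,-0.67],[0,0,0]],
    [0,[1.9,0,-0.67],[0,0,0]],
    [0,[1.9,0,-0.67],[0,0,0]],
    [0,[1.9,0,-0.67],[0,0,0]],
    [0,[1.9,0,-0.67],[0,0,0]],
    [0,[1.9,0,-0.67],[0,0,0]],
    [0,[1.9,0,-0.67],[0,0,0]]
  ]
}}

```text
clock: 22.72
tcp_pos: [0.4483, -0.1423, 0.1383]
eef_rot: [[-0.029, -0.854, 0.519], [-0.972, 0.145, 0.185], [-0.233, -0.499, -0.834]]
ft_force: [-3.5, 8.4, 5.9]
grip_width: 0.0239
grip_force: 50.0
```

```bash
python3 av.py .07
```

```text
t 22.93 sole [-0.19 17.52 46.46] N 10.51 0.14 tang bed [-1.7  6.5  7.5] face z est 48.56 t from middle 0.0558 Mx bed 1.906 turn to go [ 0.04 -0.39  0.  ] gw 0.0236
```

{"fn": "step_arm", "kwargs": {
  "moves": [
    [0,[1.9,0,-0.72],[0,0,0]],
    [0,[1.9,0,-0.7],[0,0,0]],
    [0,[1.9,0,-0.68],[0,0,0]],
    [0,[1.9,0,-0.68],[0,0,0]],
    [0,[1.9,0,-0.68],[0,0,0]],
    [0,[1.9,0,-0.68],[0,0,0]],
    [0,[1.9,0,-0.68],[0,0,0]],
    [0,[1.9,0,-0.68],[0,0,0]]
  ]
}}

```text
clock: 23.92
tcp_pos: [0.445, -0.1581, 0.1393]
eef_rot: [[-0.029, -0.854, 0.519], [-0.972, 0.145, 0.185], [-0.233, -0.499, -0.834]]
ft_force: [-3.3, 7.7, 5.2]
grip_width: 0.0238
grip_force: 50.0
```

```bash
python3 av.py .076
```

```text
t 24.12 sole [-0.18  1.16 47.7 ] N 9.98 0.39 tang bed [-1.3  6.5  6.9] face z est 49.69 t from middle -0.0405 Mx bed 1.873 turn to go [ 0.04 -0.05  0.  ] gw 0.0237
```

{"fn": "step_arm", "kwargs": {
  "moves": [
    [0,[1.9,0,-0.68],[0,0,0]],
    [0,[1.9,0,-0.68],[0,0,0]],
    [0,[1.9,0,-0.68],[0,0,0]],
    [0,[1.9,0,-0.68],[0,0,0]],
    [0,[1.9,0,-0.68],[0,0,0]],
    [0,[1.9,0,-0.68],[0,0,0]],
    [0,[1.9,0,-0.68],[0,0,0]],
    [0,[1.9,0,-0.68],[0,0,0]]
  ]
}}

```text
clock: 25.12
tcp_pos: [0.4417, -0.1739, 0.1403]
eef_rot: [[-0.029, -0.854, 0.519], [-0.972, 0.145, 0.185], [-0.233, -0.499, -0.834]]
ft_force: [-2.9, 7.6, 4.5]
grip_width: 0.0239
grip_force: 50.0
```

```bash
python3 av.py .076
```

```text
t 25.32 sole [ -0.19 -14.95  48.88] N 10.12 0.67 tang bed [-1.6  6.4  7.1] face z est 50.91 t from middle 0.0945 Mx bed 1.849 turn to go [ 0.04 -0.05  0.  ] gw 0.0239
```

{"fn": "step_arm", "kwargs": {
  "moves": [
    [0,[1.9,0,-0.68],[0,0,0]],
    [0,[1.9,0,-0.68],[0,0,0]],
    [0,[1.9,0,-0.68],[0,0,0]],
    [0,[1.9,0,-0.68],[0,0,0]],
    [0,[1.9,0,-0.68],[0,0,0]],
    [0,[1.9,0,-0.68],[0,0,0]],
    [0,[1.9,0,-0.68],[0,0,0]],
    [0,[1.9,0,-0.68],[0,0,0]]
  ]
}}

```text
clock: 26.32
tcp_pos: [0.4384, -0.1896, 0.1413]
eef_rot: [[-0.029, -0.854, 0.519], [-0.972, 0.145, 0.185], [-0.233, -0.499, -0.834]]
ft_force: [-3.6, 8.3, 4.7]
grip_width: 0.0236
grip_force: 50.0
```

```bash
python3 av.py .076
```

```text
t 26.52 sole [ -0.21 -31.06  50.05] N 9.63 0.24 tang bed [-1.5  6.3  6.6] face z est 51.97 t from middle 0.0792 Mx bed 1.794 turn to go [ 0.04 -0.05 -0.  ] gw 0.0238
```

{"fn": "step_arm", "kwargs": {
  "moves": [
    [0,[1.9,0,-0.65],[0,0,0]],
    [0,[1.9,0,-0.66],[0,0,0]],
    [0,[1.9,0,-0.67],[0,0,0]],
    [0,[1.9,0,-0.67],[0,0,0]],
    [0,[1.9,0,-0.67],[0,0,0]],
    [0,[1.9,0,-0.67],[0,0,0]],
    [0,[1.9,0,-0.67],[0,0,0]],
    [0,[1.9,0,-0.67],[0,0,0]]
  ]
}}

```text
clock: 27.52
tcp_pos: [0.4352, -0.2054, 0.1422]
eef_rot: [[-0.029, -0.854, 0.519], [-0.972, 0.145, 0.185], [-0.233, -0.499, -0.834]]
ft_force: [-3.1, 8.0, 4.6]
grip_width: 0.0238
grip_force: 50.0
```

```bash
python3 av.py .076
```

```text
t 27.73 sole [ -0.21 -47.09  51.12] N 9.63 0.57 tang bed [-1.8  6.3  6.6] face z est 53.05 t from middle 0.075 Mx bed 1.825 turn to go [ 0.05 -0.05  0.  ] gw 0.0236
```

{"fn": "step_arm", "kwargs": {
  "moves": [
    [0,[1.9,0,-0.68],[0,0,0]],
    [0,[1.9,0,-0.68],[0,0,0]],
    [0,[1.9,0,-0.68],[0,0,0]],
    [0,[1.9,0,-0.68],[0,0,0]],
    [0,[0,0,0],[0,0,0]]
  ]
}}

```text
clock: 28.35
tcp_pos: [0.4335, -0.2134, 0.1428]
eef_rot: [[-0.029, -0.854, 0.519], [-0.972, 0.145, 0.184], [-0.233, -0.499, -0.834]]
ft_force: [-3.3, 7.4, 4.4]
grip_width: 0.0239
grip_force: 50.0
```

```bash
python3 av.py .076
```

```text
t 28.55 sole [ -0.18 -55.17  51.72] N 9.59 0.37 tang bed [-1.8  5.5  6.6] face z est 53.64 t from middle 0.0746 Mx bed 1.653 turn to go [ 0.04 -0.06  0.  ] gw 0.024
```

{"fn": "step_arm", "kwargs": {
  "moves": [
    [0,[1.9,0,-0.68],[0,0,0]],
    [0,[-1,0,-2.5],[0,0,0]],
    [0,[-5,0,-14],[0,0,0]],
    [0,[-7,0,-19],[0,0,0]],
    [0,[-5,0,-14],[0,0,0]],
    [0,[0,0,0],[0,0,0]]
  ]
}}

```text
clock: 29.3
tcp_pos: [0.4084, -0.2083, 0.1892]
eef_rot: [[-0.031, -0.853, 0.521], [-0.973, 0.145, 0.18], [-0.229, -0.501, -0.834]]
ft_force: [0.1, 0.6, -3.4]
grip_width: 0.0238
grip_force: 50.0
```

Run:
```python
from kin import *
from bench import monitor
import kin; kin.C=R.from_matrix([[0,-1,0],[1,0,0],[0,0,1]])
s=state();R0=R.from_matrix(s["eef_rot"]);q=np.deg2rad(s["joints"])
Rt=down(-48.5)@R.from_euler('y',-20,degrees=True).as_matrix();P=np.array([.5156,.1767,.15]);p0=s["tcp_pos"]
w=(R0.inv()*R.from_matrix(Rt)).as_rotvec()
for i in range(0,16,3): a,e=ik(p0+(P-p0)*i/15,(R0*R.from_rotvec(w*i/15)).as_matrix(),q);q=np.deg2rad(a);print(a,e)
plan(P,Rt,15,s)
```

```text
t 29.3 sole in bed mm [  0.8 -54.5 104.8] F.n -2.87 F in bed [-1.7  0.6 -2.9] M [-0.06  0.68  0.01] gw 0.0238
[-47.6  -2.9 137.8  49.2  42.  101.2] 0.0
[-35.2  -0.8 134.5  36.5  46.2  96.2] 0.0
[-20.7   2.9 129.8  24.1  50.3  92.7] 0.0
[ -6.    8.3 123.7  12.5  55.5  88.7] 0.0
[  7.8  14.8 116.7   2.   61.6  82.2] 0.0
[ 20.1  21.7 109.3  -7.8  67.9  72.7] 0.0
dist 0.4016 turn 143.8 per row turn [-3.62, -2.6, -8.49]
[-24.6, -1.1, 10.5]
[-23.6, -5.3, 11.4]
[-22.0, -9.5, 12.0]
[-19.7, -13.3, 12.2]
[-17.0, -16.8, 12.1]
[-13.7, -19.8, 11.6]
[-10.1, -22.3, 10.8]
[-6.1, -24.2, 9.7]
[-2.1, -25.4, 8.3]
[2.1, -25.8, 6.7]
[6.2, -25.6, 4.9]
[10.1, -24.6, 3.0]
[13.7, -23.0, 0.9]
[16.9, -20.7, -1.2]
[19.7, -17.8, -3.2]
```

{"fn": "step_arm", "kwargs": {
  "moves": [
    [0,[-24.5,-1,2],[-3.6,-2.6,-8.5]],
    [0,[-23.5,-5.5,3],[-3.6,-2.6,-8.5]],
    [0,[-22,-9.5,4],[-3.6,-2.6,-8.5]],
    [0,[-19.5,-13.5,12],[-3.6,-2.6,-8.5]],
    [0,[-17,-17,12],[-3.6,-2.6,-8.5]],
    [0,[-13.5,-20,11.5],[-3.6,-2.6,-8.5]],
    [0,[-10,-22.5,11],[-3.6,-2.6,-8.5]],
    [0,[-6,-24,10],[-3.6,-2.6,-8.5]],
    [0,[-2,-25.5,8.5],[-3.6,-2.6,-8.5]],
    [0,[2,-26,6.5],[-3.6,-2.6,-8.5]]
  ]
}}

```text
clock: 30.55
tcp_pos: [0.4692, 0.0445, 0.1837]
eef_rot: [[0.986, -0.063, -0.153], [-0.042, -0.99, 0.136], [-0.16, -0.128, -0.979]]
ft_force: [-0.2, -0.5, -3.0]
grip_width: 0.0239
grip_force: 50.0
```

{"fn": "step_arm", "kwargs": {
  "moves": [
    [0,[6,-25.5,5],[-3.6,-2.6,-8.5]],
    [0,[10,-24.5,3],[-3.6,-2.6,-8.5]],
    [0,[13.5,-23,1],[-3.6,-2.6,-8.5]],
    [0,[17,-20.5,-1],[-3.6,-2.6,-8.5]],
    [0,[19.5,-18,-3],[-3.6,-2.6,-8.5]],
    [0,[0,0,0],[0,0,0]],
    [0,[0,0,0],[0,0,0]]
  ]
}}

```text
clock: 31.42
tcp_pos: [0.5031, 0.1715, 0.1707]
eef_rot: [[0.702, 0.665, -0.256], [0.627, -0.747, -0.222], [-0.339, -0.005, -0.941]]
ft_force: [0.3, -0.5, -1.9]
grip_width: 0.0237
grip_force: 50.0
```

```bash
cat > tr.py <<'E'
import sys
from h import *
from bench import monitor
s=monitor.sense();print(s["clock"],s["tcp_pos"],s["ft_force"],s["grip_width"])
plan([.5156,.1767,float(sys.argv[1])],down(-48.5)@R.from_euler('y',-20,degrees=True).as_matrix(),1,s)
print("10 mm down",s["eef_rot"].T@[0,0,-10])
E
python3 tr.py .06
```

```text
31.425 [0.50308926 0.17152955 0.17069647] [ 0.27483207 -0.52533683 -1.85969788] 0.023709618139667647
dist 0.1115 turn 0.4 per row turn [-0.2, -0.2, 0.24]
[49.5, 5.0, 99.8]
10 mm down [3.38794905 0.04734168 9.40848341]
```

{"fn": "step_arm", "kwargs": {
  "moves": [
    [0,[16.5,1.7,33],[-0.1,-0.1,0.1]],
    [0,[16.5,1.7,33.5],[-0.1,-0.1,0.1]],
    [0,[16.5,1.7,33.5],[0,0,0]],
    [0,[5,0,14],[0,0,0]],
    [0,[2,0,6],[0,0,0]],
    [0,[0,0,0],[0,0,0]]
  ]
}}

```text
clock: 32.17
tcp_pos: [0.5162, 0.1758, 0.0402]
eef_rot: [[0.704, 0.663, -0.255], [0.623, -0.749, -0.227], [-0.341, 0.001, -0.94]]
ft_force: [0.1, 0.2, -2.7]
grip_width: 0.0236
grip_force: 50.0
```

```bash
python3 tr.py .0305
```

```text
32.175 [0.51619557 0.17577012 0.04021249] [ 0.12668099  0.20545502 -2.72112247] 0.023574042038167063
dist 0.0098 turn 0.1 per row turn [0.07, -0.06, 0.02]
[3.5, -1.1, 9.1]
10 mm down [ 3.41007907 -0.00973289  9.40059924]
```

{"fn": "step_arm", "kwargs": {
  "moves": [
    [0,[2,-0.5,5],[0,0,0]],
    [0,[1.2,-0.5,3],[0,0,0]],
    [0,[0.5,0,1.3],[0,0,0]],
    [0,[0,0,0],[0,0,0]]
  ]
}}

```text
clock: 32.67
tcp_pos: [0.5154, 0.1769, 0.03]
eef_rot: [[0.703, 0.664, -0.255], [0.623, -0.748, -0.227], [-0.342, 0.001, -0.94]]
ft_force: [-1.5, 0.6, 4.6]
grip_width: 0.0239
grip_force: 50.0
```

```bash
python3 tr.py .030
```

```text
32.675 [0.51544788 0.1768843  0.0299935 ] [-1.48813798  0.63481992  4.61803482] 0.023896470455040838
dist 0.0002 turn 0.1 per row turn [0.06, -0.0, 0.05]
[-0.0, 0.2, -0.0]
10 mm down [ 3.41979698e+00 -7.08105221e-03  9.39707074e+00]
```

Light contact with the tray floor, about 7 N. I'll release and back straight off.

{"fn": "step_arm", "kwargs": {
  "moves": [
    [0.6,[0,0,0],[0,0,0]],
    [0.6,[0,0,0],[0,0,0]],
    [0.6,[0,0,0],[0,0,0]],
    [0.6,[0,0,0],[0,0,0]],
    [0.6,[0,0,0],[0,0,0]],
    [0.6,[-7,0,-19],[0,0,0]],
    [0.6,[-16,0,-44],[0,0,0]],
    [0.6,[-16,0,-44],[0,0,0]],
    [0.6,[-16,0,-44],[0,0,0]],
    [0.6,[0,0,0],[0,0,0]]
  ]
}}

```text
clock: 33.92
tcp_pos: [0.5172, 0.1775, 0.1949]
eef_rot: [[0.705, 0.664, -0.249], [0.624, -0.748, -0.225], [-0.336, 0.003, -0.942]]
ft_force: [0.1, 0.3, -0.2]
grip_width: 0.0549
grip_force: 0.0
```

Run:
```python
from bench import imaging,monitor
import cv2,numpy as np
s=monitor.sense();print(s["clock"],s["tcp_pos"],s["ft_force"])
c=imaging.camera("side");d=imaging.camera("wrist")
o=np.zeros((420,800,3),np.uint8);o[:,:420]=cv2.resize(c["image"][150:390,170:410,::-1],(420,420));o[:285,420:]=cv2.resize(d["image"][:,:,::-1],(380,285))
cv2.imwrite("pics/end.png",o)
```

```text
33.925 [0.51719039 0.17754924 0.19487892] [ 0.14832453  0.25548982 -0.23658023]
```

View pics/end.png

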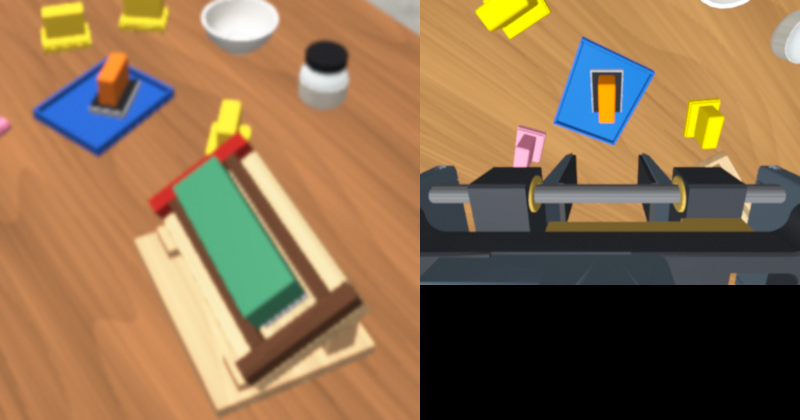

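The lap lies flat in the tray at (115,85), the slab sits lower in its rest, and the bowl, jar and decoys look unmoved. Handing the job in.

```bash
python3 -c "
from bench import workorder
print(workorder.job_done())"
```

```text
the job is handed in; nothing more can be done
None
```

The job is handed in at about 34 s: the slab was pressed home with about 22 N, the lap was slid from the red end to the other end at about 10 N (9.6–10.5 N at each check), and it is back flat in the tray, released.

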